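Draw the drying tray out with the tray hook

ROBOT

A 6-joint arm with a two-finger parallel gripper is mounted at the origin on the work surface. World frame = base frame: x ahead of the robot, y to its left, z up, the work surface at z = 0. Lengths are in m, angles in rad, forces in N, time in s.
With the tool pointing down it reaches from about 0.3 to 0.775 m from the base axis. Payload 14.6 kg.
Tool frame: the origin (TCP) lies at the very end of the fingers, on their centre line; the grasp point (between the pads) lies 19 mm behind it; z points along the fingers, y is the line along which they close (so a half turn about z gives the same grasp; the last joint's range is limited). The gripper opens to 85 mm and grips with 20 to 120 N. Pads are 22 mm wide; open, the fingers measure 114 mm over their backs; the gripper's body (76 mm by 85 mm) begins 54 mm behind the grasp point. The pads swing forward as they close: fully open they stand 13 mm farther back than shut.
Start: joints at [1.079, 0.3, 1.521, -0, 1.321, -0.067], TCP at [0.227, 0.501, 0.231] pointing down, gripper open.
Joint ranges: [-3.03, 3.03], [-0.79, 2.21], [0.23, 2.52], [-1.04, 4.18], [0, 3.07], [-2.55, 2.55]. Speed limits (rad/s): [2.22, 2.22, 2.57, 3.14, 3.14, 3.14].

INTERFACE

Orientations are given as a unit quaternion [x, y, z, w].
In Python, from workcell import sensors, grab_frame, arm, search_frame, cut_out, mark_of gives the robot as it stands.
- The arm moves only by the tool step_arm, never from a script. Its argument "steps" is a list that holds one entry, the list of rows, each a list of 4 numbers: the shift along the tool's x, y, z in mm, then the turn about the tool's z in degrees. In form: [[[dx, dy, dz, yaw], ...]]. A call has 1 to 10 rows; each row is the pose to reach, as a shift and turn from the pose commanded when the call began, along the tool's axes at that moment; what a row does not reach only later rows make up. A row lasts 1/8 s, in which the tool goes at most 62.5 mm and 10.7 degrees, less where a joint would pass 70% of its speed; a pose out of reach is approached as far as the arm can. A call with a gripper value outside its range is refused whole. "grip" is the opening, from 0 (shut) to 1 (fully open), set as the call begins (left out, the last holds). The fingers move at their own pace and stop on an object; "grip_force" is the grip in N (left out, the last holds). Time passes only in rows, so rows that repeat a pose let the fingers close. It gives the time, the measured TCP pose, the force, the opening and the grip force at its end, in the units of the state.
- sensors.get_state(): the state, without advancing time (a new reading comes with each control period).
- grab_frame(name): name is "side" or "top" or "wrist"; returns a dict with "pixels" (420x560x3 uint8, blue, green, red), "depth" (420x560 float32, m along the optical axis (not along the pixel's ray), 0 where there is no reading), "camera_matrix" (3x3 intrinsics, pixels), "distortion" ([k1, k2, p1, p2, k3] as OpenCV has them; the pictures are not rectified), "T" (4x4, takes a point from camera to world coordinates). Camera axes: x right, y down, z forward; pixel columns grow to the right and rows downward; lengths in m; the calibration is good to about 2 mm. A picture is of the moment at which its call begins.
- arm.close_job(): hands the job in; it is judged then, once.
Trained networks look in a picture, given as the dict that the camera call returned (one of the last four; its "shot" number tells which), for a name from the list of things; names that differ only in an ending like _2 or _b are one class to them, and where a whole thing is asked for, a point or a joint stands for the part that bears it (a point fixed in the world has none). Each returns a list of dicts, best first, with "p" (0 to 1); they miss things now and then, are a little off and sometimes report something else, mostly with a low value. They report only what shows in the picture. A call takes as long as a camera call.
- search_frame(name, picture): "location" ([x, y, z] in m, in the coordinates of the camera as it stood for that picture, good to about 4 mm: the middle of the surface that is visible of it).
- cut_out(name, picture): "pixels" (420x560 bool, what is visible of it).
- mark_of(name, picture): "location" ([x, y, z] in m, in the coordinates of the camera as it stood for that picture, good to about 4 mm: a listed point, or the origin of a listed thing).
The state is a dict: "clock": time; "joints": joint angles; "qvel": joint speeds; "joint_efforts": joint torques, N m; "position": TCP position; "orientation": TCP orientation; "contact_force": force on the tool from outside, world axes, zero at the start; "torque": the same for the moment, N m; "grip_width": finger opening in m; "grip_force": force on a finger pad.
Only numpy, scipy, OpenCV 4.12 (cv2) and the standard library are available. Lean on these libraries where they do the work, as an engineer would, in place of code of your own. Each camera call takes 0.05 s, during which the arm holds its last target. There are 200 camera calls.

TASK

The tray in the small drying oven is hot and has weighing bottles standing in it. Take the tray hook from its white tile, drop its tip into the finger hole in the tray's front tab and draw the tray slowly and smoothly out until its catch clicks in and it comes up firm against its stop: feel for the stop, do not haul on it, and keep the robot itself off the tray. Then unhook without pushing the tray back in, and stand the hook back on its tile; keep the bottles standing and leave everything else where it is.

Things in the scene. Friction and masses are not known exactly. Their poses are not given: they have to be found in the camera images.
- oven: Low white bench drying oven, blue control strip, 330 deep (x) x 300 wide (y) x 225 mm tall, fixed, turned by up to 0.2 rad. Origin: at bench level under the middle of its open front, which faces the robot; x points from front to back: the tray slides out along -x. Its door (155 mm tall) stands swung open to the left (+y), reaching to y = 390 mm and hardly forward of the front.
- tray: Sheet-steel tray, loose in C-shaped runners in the oven, 2 mm play each side. Pan 250 (x) x 202 (y) x 26 mm tall, walls 4 mm, about 0.6 kg, drag 1 to 4 N. Origin: middle of the pan's front edge, on its underside, 75 mm above the bench; axes as the oven's. Starts home or up to 10 mm out. A rigid stop ends its travel 50 to 110 mm from its start; where differs each time and cannot be seen, only felt: 5 to 10 N of pull there is right, 15 N too hard.
- tray_hole (a point): Centre of the finger hole, on the top face of the tray's front tab (101 mm above the bench). The tab is level, 44 (x) x 64 (y) x 4 mm thick, in front of the pan, flush with its rim, free space below; the hole is round, 20 mm across, right through, its centre 22 mm in front of the pan. Axes as the tray's.
- catch (a joint): How far the sprung ball under the tray is pressed down (m): 0.004 while the tray rides over it, below 0.0015 once it has clicked up into the tray's notch, which happens in the last few mm before the stop and is felt only as a small change of drag. Caught, the tray withstands a push back of a few newtons.
- hook: Tray hook, 0.14 kg: black plastic grip 100 (x) x 22 (y) x 34 mm tall, standing on its flat underside; a steel rod 8 mm thick runs forward from it, axis 27 mm above the underside, and bends straight down 115 mm ahead of the grip's middle. Origin: centre of the grip's underside; x points from grip to tip, z up. At the start it stands on the tile, pointing ahead within 0.45 rad.
- hook_tip (a point): Lower end of the hook's downward leg (8 mm thick, round end), 115 mm ahead of and 2 mm above the hook's origin; the leg is 21 mm long below the rod's underside. Axes as the hook's.
- hook_grip (a point): Middle of the hook's grip, 24 mm above its underside: the place to take it, across its 22 mm width.
- tile: White ceramic tile, 230 (x) x 110 (y) x 8 mm thick, fixed flat on the bench to the left or the right in front of the oven: the hook's resting place. Origin: centre of its underside.
- jar0: Glass weighing bottle with lid, 47 mm across, 49 mm tall, 60 g, standing loose in the tray's right (-y) third. Origin: centre of its underside.
- jar1: Like jar0, in the tray's middle third.
- jar2: Like jar0, in the tray's left (+y) third.
- desiccator: Bystander, to be left alone: squat glass desiccator, 160 mm across, 150 mm tall, on the side opposite to the tile. Origin: centre of its underside.
- amber: Bystander, to be left alone: amber reagent bottle with blue cap, 68 mm across, 150 mm tall. Origin: centre of its underside.
- wash: Bystander, to be left alone: white plastic bottle, 60 mm across, 140 mm tall. Origin: centre of its underside.
- beaker: Bystander, to be left alone: glass beaker, 66 mm across, 80 mm tall. Origin: centre of its underside.

How it is judged:
By the outcome, as a careful person would: the job done as asked, in the order asked, and still so for the second after the job is handed in, with the robot touching nothing.
It also fails if it takes over 61 s, if anything falls off the work surface, if the arm or the gripper's body presses on something with over 40 N, if the wrist force passes 120 N, or if a joint passes its speed limit or range.

## Working session

There is one attempt and no reset: what is moved stays moved. The work goes in short steps, Python scripts to look and compute and a tool call to move; the robot and the scene stay as the last step left them, time stands still between calls to the robot, and variables do not carry over. Pictures are saved under pics/ and viewed, at most 10 in all, crops included, and the job is handed in when it is done.

Besides the shell and the picture viewer there is one more tool, called after "Emit:" by a JSON object that holds its "op" and its "data". step_arm: Moves the arm, as the interface text tells. Its arguments: {"type":"object","properties":{"steps":{"type":"array","items":{"type":"array","items":{"type":"array","items":{"type":"number"}}}},"grip":{"type":"number"},"grip_force":{"type":"number"}},"required":["steps"]}

```bash
mkdir -p pics
cat > h.py <<'E'
import numpy as np, cv2
from workcell import sensors, grab_frame, arm, search_frame, cut_out, mark_of
from scipy.spatial.transform import Rotation as R
def w(f,p): return (f["T"]@np.r_[p,1])[:3]
def cloud(f,m=None):
    d=f["depth"]; v,u=np.nonzero((d>0)&(m if m is not None else True))
    q=cv2.undistortPoints(np.c_[u,v].astype(np.float64)[:,None],f["camera_matrix"],np.array(f["distortion"]))[:,0]
    z=d[v,u]; return np.c_[q*z[:,None],z,np.ones(len(z))]@f["T"][:3].T
def marks(f,names):
    for n in names:
        print(n,[(np.round(w(f,r["location"]),4).tolist(),round(r["p"],2)) for r in mark_of(n,f)[:2]])
def tool(target):
    "shift in tool mm from present pose to world target"
    s=sensors.get_state(); return R.from_quat(s["orientation"]).inv().apply(np.array(target)-s["position"])*1000
E
python3 - <<'E'
from h import *
s=sensors.get_state(); print(s["position"],s["orientation"],s["clock"],s["contact_force"])
print(R.from_quat(s["orientation"]).as_matrix().round(3))
for c in("top","side"):
    f=grab_frame(c); cv2.imwrite(f"pics/{c}0.png",f["pixels"]); print(c,f["T"].round(2).tolist())
    marks(f,["oven","tray","tray_hole","hook","hook_tip","hook_grip","tile","jar0","jar1","jar2","desiccator","amber","wash","beaker"])
E
```

```text
[0.22656851 0.50090486 0.23072601] [ 2.10796862e-01  9.77529721e-01 -5.53784287e-04 -1.47699761e-04] 0.0 [ 0.00845649  0.38172085 -0.30222811]
[[-0.911  0.412 -0.001]
 [ 0.412  0.911 -0.001]
 [ 0.    -0.001 -1.   ]]
top [[-0.03, -0.99, 0.13, 0.43], [-1.0, 0.02, -0.01, 0.0], [0.01, -0.13, -0.99, 1.53], [0.0, 0.0, 0.0, 1.0]]
oven [([0.6873, -0.0455, 0.0023], 0.96)]
tray [([0.6795, -0.0429, 0.074], 0.94)]
tray_hole [([0.6633, -0.0376, 0.1046], 0.64)]
hook [([0.4381, -0.2876, 0.0062], 0.8), ([0.4795, 0.2722, -0.0014], 0.46)]
hook_tip [([0.5522, -0.3157, 0.0117], 0.7)]
hook_grip [([0.6486, -0.3921, -0.0002], 0.71), ([0.4395, -0.2873, 0.0308], 0.67)]
tile [([0.4776, -0.2874, -0.0013], 0.74), ([0.5535, -0.3161, 0.0087], 0.64)]
jar0 []
jar1 []
jar2 []
desiccator [([0.478, 0.2725, 0.0031], 0.75)]
amber [([0.5918, 0.4991, 0.0002], 0.65), ([0.4406, -0.2828, 0.0272], 0.35)]
wash [([0.4961, -0.5004, 0.0013], 0.85)]
beaker [([0.6494, -0.3923, -0.003], 0.79), ([0.6821, -0.0447, 0.0742], 0.28)]
side [[0.5, -0.5, 0.71, -0.25], [-0.87, -0.3, 0.39, -0.48], [0.02, -0.81, -0.59, 0.79], [0.0, 0.0, 0.0, 1.0]]
oven [([0.6854, -0.0459, 0.0014], 0.78)]
tray [([0.6817, -0.0498, 0.0749], 0.7)]
tray_hole [([0.6624, -0.0427, 0.1026], 0.89)]
hook [([0.4386, -0.2899, 0.0093], 0.76)]
hook_tip []
hook_grip [([0.4373, -0.2914, 0.028], 0.96), ([0.5495, -0.3119, 0.0144], 0.21)]
tile [([0.4806, -0.285, 0.0037], 0.55)]
jar0 [([0.7425, 0.0127, 0.078], 0.77), ([0.7366, -0.0588, 0.0789], 0.74)]
jar1 [([0.7425, 0.0127, 0.078], 0.77), ([0.7366, -0.0588, 0.0789], 0.74)]
jar2 [([0.7425, 0.0127, 0.078], 0.77), ([0.7366, -0.0588, 0.0789], 0.74)]
desiccator [([0.4805, 0.2727, -0.0005], 0.86), ([0.5474, -0.3125, 0.0138], 0.55)]
amber [([0.5857, 0.4981, -0.0016], 0.95)]
wash [([0.5016, -0.4993, -0.0004], 0.86), ([0.6826, -0.0444, 0.0018], 0.72)]
beaker [([0.6469, -0.3974, 0.001], 0.79)]
```

View pics/top0.png

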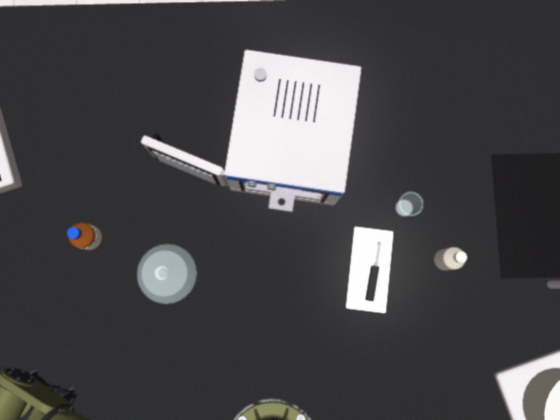

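View pics/side0.png

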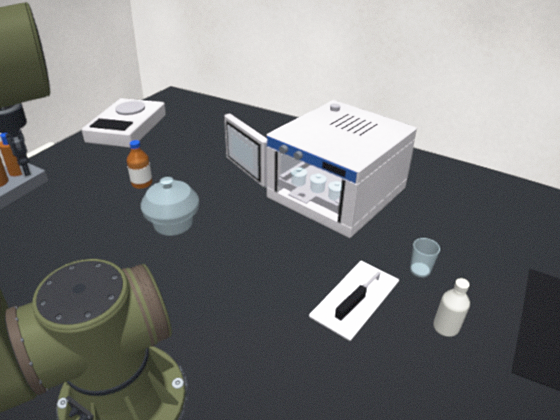

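The top view shows the tab with its hole at (282,201), the hook on the tile from (372,298) to (379,243), and the oven front at row ~190. The side view agrees: three jars are in the tray, and the tile is clear.

Run:
```python
from h import *
f=grab_frame("top")
def mk(n): return cut_out(n,f)[0]["pixels"]
c=cloud(f,mk("oven")); c=c[(c[:,2]>.21)&(c[:,2]<.24)]
r=cv2.minAreaRect(c[:,:2].astype(np.float32)); print("oven",r,cv2.boxPoints(r).round(3).tolist())
c=cloud(f,mk("hook")); print(c[:,2].min(),c[:,2].max()); c=c[c[:,2]>.02]
vx=cv2.fitLine(c[:,:2].astype(np.float32),cv2.DIST_L2,0,.01,.01).ravel(); print("hook line",vx, np.degrees(np.arctan2(vx[1],vx[0])))
p=c[:,:2]@vx[:2]; print("len",p.min(),p.max())
c=cloud(f,mk("tile")); r=cv2.minAreaRect(c[:,:2].astype(np.float32)); print("tile",r)
print(tool([.438,-.288,.20]))
```

```text
oven ((0.6830642819404602, 0.026439659297466278), (0.0, 0.0), 0.0) [[0.6830000281333923, 0.026000000536441803], [0.6830000281333923, 0.026000000536441803], [0.6830000281333923, 0.026000000536441803], [0.6830000281333923, 0.026000000536441803]]
0.002553988080158609 0.052283210080848574
hook line [ 0.97493297 -0.22249888  0.4527699  -0.29063883] -12.855846
len 0.44116554481279346 0.6065015277178243
tile ((0.4767910838127136, -0.28787076473236084), (0.1103302389383316, 0.2336609661579132), 81.712890625)
[-517.75538933 -631.89550111   31.26461884]
```

Emit:
{"op": "step_arm", "data": {"steps": [[[-518, -632, 0, -11], [-518, -632, 0, -11], [-518, -632, 0, -11], [-518, -632, 0, -11], [-518, -632, 0, -11], [-518, -632, 0, -11], [-518, -632, 0, -11], [-518, -632, 0, -11], [-518, -632, 0, -11], [-518, -632, 0, -11]]]}}

```text
clock: 2.95
position: [0.3886, -0.1049, 0.2317]
orientation: [0.116, 0.993, -0.0, 0.001]
contact_force: [0.6, 1.7, 1.4]
grip_width: 0.0855
grip_force: 0.0
```

Run:
```python
from h import *
print(tool([.438,-.288,.20]), sensors.get_state()["joints"])
```

```text
[ -90.38198229 -166.76151835   31.7534122 ] [-3.54712652e-01 -3.77033750e-02  1.90208088e+00  1.25965057e-04
  1.27610675e+00 -1.69233306e+00]
```

Emit:
{"op": "step_arm", "data": {"steps": [[[-90, -167, 20, 0], [-90, -167, 20, 0], [-90, -167, 20, 0], [-90, -167, 20, 0], [-90, -167, 20, 0], [-90, -167, 20, 0]]]}}

```text
clock: 3.7
position: [0.4375, -0.2848, 0.2118]
orientation: [0.116, 0.993, -0.0, 0.0]
contact_force: [0.0, -0.2, 0.0]
grip_width: 0.0856
grip_force: 0.0
```

Run:
```python
from h import *
s=sensors.get_state(); print(s["position"],s["joints"][5])
f=grab_frame("wrist"); cv2.imwrite("pics/w1.png",f["pixels"]); print(f["T"].round(3).tolist())
marks(f,["hook","hook_grip","hook_tip"])
m=cut_out("hook",f)
if m:
    c=cloud(f,m[0]["pixels"]); c=c[(c[:,2]>.035)&(c[:,2]<.055)]
    r=cv2.minAreaRect(c[:,:2].astype(np.float32)); print(len(c),np.median(c[:,2]),r)
Rm=R.from_quat(s["orientation"]).as_matrix(); print(Rm.round(3), np.degrees(np.arctan2(Rm[1,0],Rm[0,0])))
```

```text
[ 0.4375352  -0.28479792  0.21181597] -1.9864217758761606
[[0.229, 0.932, 0.282, 0.365], [0.973, -0.219, -0.067, -0.267], [-0.001, 0.29, -0.957, 0.354], [0.0, 0.0, 0.0, 1.0]]
hook [([0.4362, -0.2912, 0.004], 0.58)]
hook_grip [([0.4356, -0.2889, 0.0339], 0.56)]
hook_tip [([0.5478, -0.3172, 0.0082], 0.77), ([0.6482, -0.3927, -0.0015], 0.39)]
2698 0.04103276231201794 ((0.4689176082611084, -0.2954466640949249), (0.021971840411424637, 0.16743600368499756), 77.60433197021484)
[[-0.973  0.23   0.001]
 [ 0.23   0.973 -0.   ]
 [-0.001 -0.    -1.   ]] 166.72878304965417
```

View pics/w1.png

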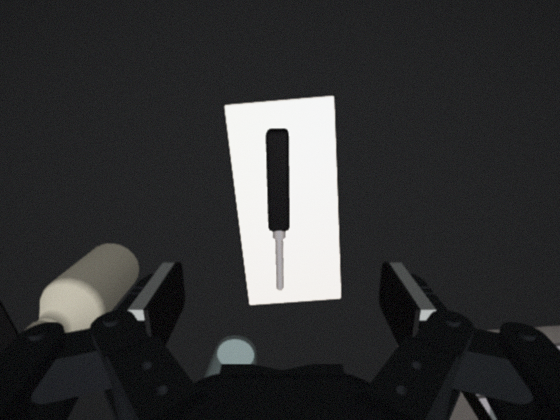

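The wrist view shows the hook centred on the tile, its grip at (278,180) and tip at (280,287). The rectangle fit agrees with the network marks to about 1 mm, so I'll descend and grip.

Emit:
{"op": "step_arm", "data": {"steps": [[[1, -4, 60, -1], [1, -4, 110, -1], [1, -4, 155, -1], [1, -4, 180, -1], [1, -4, 192, -1], [1, -4, 198, -1], [1, -4, 198, -1], [1, -4, 198, -1]]]}}

```text
clock: 4.95
position: [0.436, -0.2898, 0.0142]
orientation: [0.107, 0.994, -0.0, 0.001]
contact_force: [0.5, -0.0, 0.3]
grip_width: 0.0856
grip_force: 0.0
```

Emit:
{"op": "step_arm", "data": {"steps": [[[0, 0, 0, 0], [0, 0, 0, 0], [0, 0, 0, 0], [0, 0, 0, 0], [0, 0, 0, 0], [0, 0, 0, 0]]], "grip": 0.1, "grip_force": 60}}

```text
clock: 5.7
position: [0.4357, -0.2896, 0.0135]
orientation: [0.107, 0.994, -0.0, 0.0]
contact_force: [-0.9, 0.2, 5.6]
grip_width: 0.0214
grip_force: 59.7
```

Emit:
{"op": "step_arm", "data": {"steps": [[[0, 0, -10, 0], [0, 0, -40, 0], [20, 0, -90, 0], [40, 0, -140, 0], [50, 0, -160, 0], [50, 0, -160, 0], [50, 0, -160, 0]]]}}

```text
clock: 6.58
position: [0.3867, -0.2786, 0.1723]
orientation: [0.107, 0.994, 0.0, -0.001]
contact_force: [-0.6, 0.5, -2.0]
grip_width: 0.0207
grip_force: 58.9
```

Run:
```python
from h import *
s=sensors.get_state(); print(s["position"],s["joints"][5],s["grip_width"])
Rm=R.from_quat(s["orientation"])
f=grab_frame("wrist"); cv2.imwrite("pics/w2.png",f["pixels"]); marks(f,["hook","hook_grip","hook_tip","tray_hole"])
for n in("hook","hook_grip","hook_tip"):
    for r in mark_of(n,f)[:1]: print(n,"tool",Rm.inv().apply(w(f,r["location"])-s["position"]).round(4))
m=cut_out("hook",f)
if m:
    c=Rm.inv().apply(cloud(f,m[0]["pixels"])-s["position"]); print(len(c)); rod=c[(c[:,0]<-.055)&(c[:,0]>-.13)&(abs(c[:,1])<.03)]
    for a in np.arange(-.125,-.055,.01):
        q=rod[(rod[:,0]>a)&(rod[:,0]<a+.01)]; print(round(a,3),len(q),np.median(q,0).round(4), q[:,2].max().round(4) if len(q) else 0)
f=grab_frame("top"); marks(f,["tray_hole","hook_tip"])
c=cloud(f,cut_out("oven",f)[0]["pixels"]); print(len(c),np.percentile(c[:,2],[5,25,50,75,95]))
c=c[c[:,2]>.19]; 
if len(c)>20: print(cv2.minAreaRect(c[:,:2].astype(np.float32)))
c=cloud(f,cut_out("tray",f)[0]["pixels"]); print("tray",len(c),np.percentile(c[:,2],[5,25,50,75,95])); c=c[(abs(c[:,2]-.101)<.008)]; r=cv2.minAreaRect(c[:,:2].astype(np.float32)); print(r,cv2.boxPoints(r))
f=grab_frame("side"); marks(f,["tray_hole","hook_tip"])
c=cloud(f,cut_out("oven",f)[0]["pixels"]); c=c[abs(c[:,2]-.225)<.012]; r=cv2.minAreaRect(c[:,:2].astype(np.float32)); print(len(c),r)
```

```text
[ 0.38666399 -0.27859786  0.17229136] -2.0567394666234065 0.020718360054611907
hook [([0.3846, -0.2795, 0.1608], 0.94)]
hook_grip [([0.3871, -0.28, 0.1939], 0.66)]
hook_tip []
tray_hole []
hook tool [ 0.0018 -0.0014  0.0115]
hook_grip tool [-0.0007 -0.0012 -0.0216]
11357
-0.125 0 [nan nan nan] 0
-0.115 0 [nan nan nan] 0
-0.105 0 [nan nan nan] 0
-0.095 0 [nan nan nan] 0
-0.085 0 [nan nan nan] 0
-0.075 0 [nan nan nan] 0
-0.065 0 [nan nan nan] 0
-0.055 0 [nan nan nan] 0
tray_hole [([0.6593, -0.0379, 0.1025], 0.98), ([0.6817, -0.0444, 0.0756], 0.6)]
hook_tip [([0.504, -0.3061, 0.1708], 0.47)]
17781 [0.14650119 0.22210518 0.22463173 0.22668272 0.22960977]
((0.8596948385238647, 0.03627941012382507), (0.5239257216453552, 0.34712547063827515), 80.07437896728516)
tray 910 [0.00169939 0.07906107 0.09752109 0.10158485 0.10646599]
((0.6627776026725769, -0.04069247096776962), (0.199003204703331, 0.04996325448155403), 79.43373107910156) [[ 0.6199737  -0.13392593]
 [ 0.66908973 -0.14308782]
 [ 0.7055815   0.05254099]
 [ 0.6564655   0.06170288]]
tray_hole [([0.6622, -0.0411, 0.0998], 0.58)]
hook_tip [([0.4976, -0.3039, 0.1702], 0.88)]
1878 ((0.9139991998672485, -0.09030894935131073), (0.29851779341697693, 0.19524121284484863), 79.48832702636719)
  return _methods._mean(a, axis=axis, dtype=dtype,
  ret = um.true_divide(
```

View pics/w2.png

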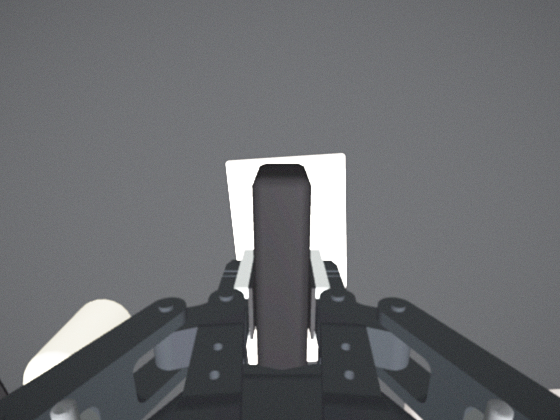

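The wrist view shows the grip held squarely between the pads, with the tip hidden. The network tip marks agree with the held geometry. I'll carry the hook to just above the hole.

Emit:
{"op": "step_arm", "data": {"steps": [[[-12, 32, 0, 0], [-24, 70, 0, -1], [-38, 110, 0, -2], [-52, 150, 5, -2], [-66, 190, 10, -2], [-80, 230, 15, -2], [-92, 262, 20, -2], [-100, 282, 25, -2], [-103, 288, 27, -2], [-103, 288, 27, -2]]]}}

```text
clock: 8.72
position: [0.5487, -0.02, 0.1461]
orientation: [0.09, 0.996, -0.0, -0.0]
contact_force: [0.4, -0.2, -1.5]
grip_width: 0.021
grip_force: 59.1
```

Run:
```python
from h import *
s=sensors.get_state(); print(s["position"],s["orientation"],s["clock"],s["contact_force"])
ims=[]
for c,(u,v) in(("side",(305,195)),("top",(285,205))):
    f=grab_frame(c); marks(f,["tray_hole","hook_tip"])
    ims.append(cv2.resize(f["pixels"][v-30:v+30,u-40:u+40],(400,300),interpolation=cv2.INTER_CUBIC))
cv2.imwrite("pics/c3.png",np.hstack(ims))
```

```text
[ 0.5487055  -0.01995153  0.14610906] [ 9.01692063e-02  9.95926429e-01 -7.40284222e-05 -2.39939800e-04] 8.725 [ 0.35634296 -0.18069505 -1.51581448]
tray_hole [([0.6616, -0.0459, 0.0998], 0.76), ([0.733, -0.0578, 0.0816], 0.15)]
hook_tip [([0.6626, -0.0422, 0.1439], 0.76), ([0.4775, -0.2837, 0.0011], 0.32)]
tray_hole [([0.6639, -0.039, 0.1033], 0.8), ([0.4739, -0.2856, -0.0019], 0.58)]
hook_tip [([0.6656, -0.0428, 0.1432], 0.49), ([0.6778, -0.0461, 0.0739], 0.31)]
```

View pics/c3.png

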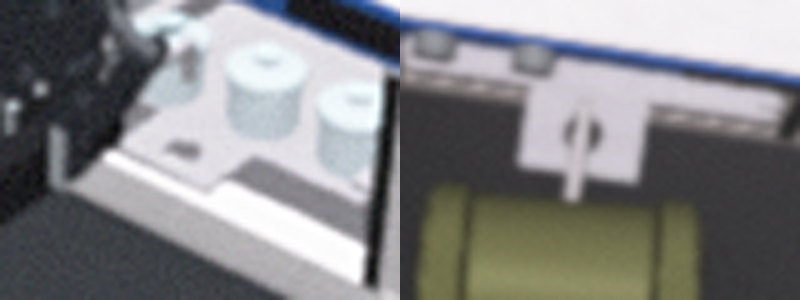

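The left crop shows the leg's lower end at (60,187) and the hole at (182,150). The right crop shows the rod end over the hole at (582,132), well centred. I'll turn these pixels into positions.

```bash
cat >> h.py <<'E'
def rayz(f,u,v,z):
    q=cv2.undistortPoints(np.array([[[u,v]]],float),f["camera_matrix"],np.array(f["distortion"]))[0,0]
    d=f["T"][:3,:3]@np.r_[q,1]; o=f["T"][:3,3]; return (o+d*(z-o[2])/d[2]).round(4)
def proj(f,p):
    T=np.linalg.inv(f["T"]); return cv2.projectPoints(np.array([p],float),cv2.Rodrigues(T[:3,:3])[0],T[:3,3],f["camera_matrix"],np.array(f["distortion"]))[0].ravel().round(1)
E
python3 - <<'E'
from h import *
s=grab_frame("side");t=grab_frame("top")
print("side hole",rayz(s,301.4,195,.101),"tip",rayz(s,277,202.2,.143))
print("top hole",rayz(t,281.4,201.4,.101),"rod end",rayz(t,282,195,.172))
print("expected tip", proj(s,[.6615,-.0405,.1426]))
g=t["pixels"].astype(int).sum(2)/3; print(g[194:212,270:296].astype(int))
E
```

```text
side hole [ 0.6592 -0.0436  0.101 ] tip [ 0.5449 -0.0326  0.143 ]
top hole [ 0.6609 -0.0413  0.101 ] rod end [ 0.666  -0.0412  0.172 ]
expected tip [301.5 181.4]
[[164 194 206 206 206 207 204 205 205 203 201 200 197 199 204 206 206 206
  207 209 208 209 208 208 205 204]
 [162 197 208 207 207 207 206 207 205 200 196 195 192 193 202 206 206 206
  205 206 206 206 207 205 194 179]
 [160 198 207 206 207 206 207 207 204 196 191 198 195 194 203 206 207 206
  206 206 205 206 206 202 183 151]
 [161 199 207 207 207 206 205 204 199 190 189 198 193 189 200 206 205 207
  207 206 207 207 207 201 180 147]
 [168 201 207 207 208 207 206 203 190 172 178 194 181 167 184 200 205 208
  207 208 207 207 203 193 163 132]
 [177 202 206 205 205 204 202 192 166 148 171 191 168 132 151 185 203 207
  208 205 206 208 205 184 140 110]
 [184 203 203 204 204 204 200 178 139 136 175 190 159 102 112 165 199 206
  206 206 208 208 201 173 116  81]
 [192 202 203 203 205 203 198 171 126 145 188 190 154  92  99 153 194 203
  206 206 206 205 199 166 104  68]
 [192 203 205 204 204 204 198 172 132 150 189 192 151  95 104 158 
[... 324 characters left out ...]
01 205 204
  205 206 205 201 182 135  78  63]
 [199 206 205 205 205 205 206 203 194 194 197 187 182 194 204 203 204 206
  206 205 207 200 176 120  72  59]
 [185 190 194 197 200 202 201 201 197 196 197 189 188 201 205 208 206 206
  207 206 206 202 169 109  66  59]
 [138 150 156 165 172 177 180 182 188 196 197 187 187 201 202 206 206 207
  206 206 207 200 167 104  65  58]
 [ 80  86  89  93 104 113 120 134 166 192 192 175 174 183 188 191 197 200
  203 203 202 195 156  90  62  60]
 [ 59  57  58  60  63  66  73  99 153 190 179 142 122 127 141 153 163 173
  177 181 182 175 136  82  59  58]
 [ 54  55  58  55  56  56  64  97 155 189 169 112  76  76  82  89  96 107
  112 120 131 130 103  69  57  58]]
```

The grey piece I first took for the leg in the side view was part of the gripper. The real tip projects to (301,181), over the hole. By the top view the hole is at (0.661, -0.0415), so I'll shift about 2 mm and descend gently.

Emit:
{"op": "step_arm", "data": {"steps": [[[1, -2, 15, 0], [1, -2, 28, 0], [1, -2, 36, 0], [1, -2, 40, 0], [1, -2, 44, 0], [1, -2, 47, 0], [1, -2, 47, 0]]]}}

```text
clock: 10.0
position: [0.5475, -0.0213, 0.0992]
orientation: [0.09, 0.996, -0.0, -0.0]
contact_force: [0.4, -0.2, -1.5]
grip_width: 0.021
grip_force: 59.1
```

Emit:
{"op": "step_arm", "data": {"steps": [[[0, 0, 4, 0], [0, 0, 8, 0], [0, 0, 8, 0]]]}}

```text
clock: 10.38
position: [0.5474, -0.0212, 0.0909]
orientation: [0.09, 0.996, 0.0, -0.0]
contact_force: [0.4, 0.1, -1.1]
grip_width: 0.021
grip_force: 59.1
```

Run:
```python
from h import *
ims=[]
for c,(u,v) in(("side",(305,195)),("top",(285,205))):
    f=grab_frame(c)
    ims.append(cv2.resize(f["pixels"][v-30:v+30,u-40:u+40],(400,300),interpolation=cv2.INTER_CUBIC))
cv2.imwrite("pics/c4.png",np.hstack(ims)); print(sensors.get_state()["contact_force"],sensors.get_state()["torque"])
```

```text
[ 0.74242538  0.21258677 -1.63811234] [ 0.03475221  0.09399172 -0.02661506]
```

View pics/c4.png

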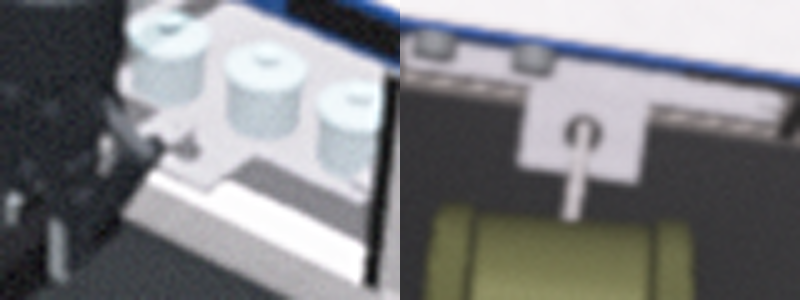

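The leg sits in the hole: the rod end is at (582,132) in the right crop, with no contact force. The pull is along +tool x, which matches the oven axis. I'll draw slowly over the first stretch, where the stop can't be.

Emit:
{"op": "step_arm", "data": {"steps": [[[0.5, 0, 0, 0], [1.5, 0, 0, 0], [3, 0, 0, 0], [4.5, 0, 0, 0], [6, 0, 0, 0], [7.5, 0, 0, 0], [9.5, 0, 0, 0], [11.5, 0, 0, 0], [13.5, 0, 0, 0], [15.5, 0, 0, 0]]]}}

```text
clock: 11.72
position: [0.5323, -0.0185, 0.0914]
orientation: [0.09, 0.996, -0.0, 0.0]
contact_force: [3.5, -0.3, -2.0]
grip_width: 0.0213
grip_force: 58.9
```

Emit:
{"op": "step_arm", "data": {"steps": [[[2, 0, 0, 0], [4.5, 0, 0, 0], [7, 0, 0, 0], [9.5, 0, 0, 0], [12, 0, 0, 0], [14.5, 0, 0, 0], [17, 0, 0, 0], [19.5, 0, 0, 0], [22, 0, 0, 0], [24, 0, 0, 0]]]}}

```text
clock: 12.98
position: [0.5085, -0.0141, 0.0913]
orientation: [0.09, 0.996, -0.0, -0.0]
contact_force: [4.8, -0.7, -1.1]
grip_width: 0.0208
grip_force: 58.9
```

Emit:
{"op": "step_arm", "data": {"steps": [[[2, 0, 0, 0], [4, 0, 0, 0], [6, 0, 0, 0], [7.5, 0, 0, 0]]]}}

```text
clock: 13.48
position: [0.5012, -0.0128, 0.0913]
orientation: [0.09, 0.996, -0.0, -0.0]
contact_force: [4.5, -0.7, -1.3]
grip_width: 0.0212
grip_force: 58.9
```

Emit:
{"op": "step_arm", "data": {"steps": [[[1, 0, 0, 0], [2, 0, 0, 0]]]}}

```text
clock: 13.72
position: [0.4993, -0.0125, 0.0913]
orientation: [0.09, 0.996, -0.0, 0.0]
contact_force: [3.0, -0.4, -1.4]
grip_width: 0.0212
grip_force: 58.9
```

Emit:
{"op": "step_arm", "data": {"steps": [[[1, 0, 0, 0], [2, 0, 0, 0]]]}}

```text
clock: 13.98
position: [0.4973, -0.0121, 0.0913]
orientation: [0.09, 0.996, -0.0, 0.0]
contact_force: [4.3, -0.5, -1.3]
grip_width: 0.0212
grip_force: 58.9
```

Emit:
{"op": "step_arm", "data": {"steps": [[[1, 0, 0, 0], [2, 0, 0, 0]]]}}

```text
clock: 14.22
position: [0.4954, -0.0118, 0.0913]
orientation: [0.09, 0.996, -0.0, 0.0]
contact_force: [4.8, 0.1, -1.9]
grip_width: 0.0212
grip_force: 58.9
```

Emit:
{"op": "step_arm", "data": {"steps": [[[1, 0, 0, 0], [2, 0, 0, 0]]]}}

```text
clock: 14.48
position: [0.4934, -0.0114, 0.0913]
orientation: [0.09, 0.996, -0.0, 0.0]
contact_force: [3.8, -0.2, -2.6]
grip_width: 0.0212
grip_force: 58.9
```

Emit:
{"op": "step_arm", "data": {"steps": [[[1, 0, 0, 0], [2, 0, 0, 0]]]}}

```text
clock: 14.72
position: [0.4914, -0.011, 0.0913]
orientation: [0.09, 0.996, -0.0, 0.0]
contact_force: [4.5, -1.3, -2.0]
grip_width: 0.0211
grip_force: 58.9
```

Emit:
{"op": "step_arm", "data": {"steps": [[[1, 0, 0, 0], [2, 0, 0, 0]]]}}

```text
clock: 14.98
position: [0.4895, -0.0107, 0.0913]
orientation: [0.09, 0.996, -0.0, 0.0]
contact_force: [4.4, -1.9, -1.2]
grip_width: 0.0215
grip_force: 58.9
```

Emit:
{"op": "step_arm", "data": {"steps": [[[1, 0, 0, 0], [2, 0, 0, 0]]]}}

```text
clock: 15.22
position: [0.4875, -0.0103, 0.0913]
orientation: [0.09, 0.996, -0.0, -0.0]
contact_force: [3.8, -1.0, -2.4]
grip_width: 0.0208
grip_force: 58.9
```

Emit:
{"op": "step_arm", "data": {"steps": [[[1, 0, 0, 0], [2, 0, 0, 0]]]}}

```text
clock: 15.48
position: [0.4855, -0.01, 0.0913]
orientation: [0.09, 0.996, 0.0, -0.0]
contact_force: [4.3, -0.6, -2.6]
grip_width: 0.0208
grip_force: 58.9
```

Emit:
{"op": "step_arm", "data": {"steps": [[[1, 0, 0, 0], [2, 0, 0, 0]]]}}

```text
clock: 15.72
position: [0.4835, -0.0096, 0.0913]
orientation: [0.09, 0.996, 0.0, -0.0]
contact_force: [3.9, -0.2, -1.8]
grip_width: 0.0211
grip_force: 58.9
```

Emit:
{"op": "step_arm", "data": {"steps": [[[1, 0, 0, 0], [2, 0, 0, 0]]]}}

```text
clock: 15.98
position: [0.4816, -0.0093, 0.0913]
orientation: [0.09, 0.996, -0.0, -0.0]
contact_force: [4.6, -0.4, -1.7]
grip_width: 0.0211
grip_force: 58.9
```

Emit:
{"op": "step_arm", "data": {"steps": [[[1, 0, 0, 0], [2, 0, 0, 0]]]}}

```text
clock: 16.23
position: [0.4796, -0.0089, 0.0913]
orientation: [0.09, 0.996, 0.0, -0.0]
contact_force: [4.4, -0.4, -1.2]
grip_width: 0.0213
grip_force: 58.9
```

Emit:
{"op": "step_arm", "data": {"steps": [[[1, 0, 0, 0], [2, 0, 0, 0]]]}}

```text
clock: 16.48
position: [0.4776, -0.0085, 0.0913]
orientation: [0.09, 0.996, 0.0, -0.0]
contact_force: [3.7, -0.5, -1.8]
grip_width: 0.0212
grip_force: 58.9
```

Emit:
{"op": "step_arm", "data": {"steps": [[[1, 0, 0, 0], [2, 0, 0, 0]]]}}

```text
clock: 16.73
position: [0.4757, -0.0082, 0.0913]
orientation: [0.09, 0.996, -0.0, -0.0]
contact_force: [3.7, -1.5, -2.3]
grip_width: 0.0209
grip_force: 58.9
```

Emit:
{"op": "step_arm", "data": {"steps": [[[1, 0, 0, 0], [2, 0, 0, 0]]]}}

```text
clock: 16.98
position: [0.4737, -0.0078, 0.0913]
orientation: [0.09, 0.996, 0.0, -0.0]
contact_force: [3.7, -0.4, -1.9]
grip_width: 0.0213
grip_force: 58.9
```

Emit:
{"op": "step_arm", "data": {"steps": [[[1, 0, 0, 0], [2, 0, 0, 0]]]}}

```text
clock: 17.23
position: [0.4717, -0.0074, 0.0913]
orientation: [0.09, 0.996, -0.0, -0.0]
contact_force: [3.3, -0.8, -1.5]
grip_width: 0.021
grip_force: 58.9
```

Emit:
{"op": "step_arm", "data": {"steps": [[[1, 0, 0, 0], [2, 0, 0, 0]]]}}

```text
clock: 17.48
position: [0.4698, -0.0071, 0.0913]
orientation: [0.09, 0.996, 0.0, -0.0]
contact_force: [3.9, 0.1, -3.1]
grip_width: 0.0208
grip_force: 58.9
```

Emit:
{"op": "step_arm", "data": {"steps": [[[1, 0, 0, 0], [2, 0, 0, 0]]]}}

```text
clock: 17.73
position: [0.4678, -0.0067, 0.0913]
orientation: [0.09, 0.996, -0.0, -0.0]
contact_force: [3.7, -0.7, -2.4]
grip_width: 0.0208
grip_force: 58.9
```

Emit:
{"op": "step_arm", "data": {"steps": [[[1, 0, 0, 0], [2, 0, 0, 0]]]}}

```text
clock: 17.98
position: [0.4658, -0.0064, 0.0913]
orientation: [0.09, 0.996, 0.0, -0.0]
contact_force: [3.4, -1.2, -2.5]
grip_width: 0.0209
grip_force: 58.9
```

Emit:
{"op": "step_arm", "data": {"steps": [[[1, 0, 0, 0], [2, 0, 0, 0]]]}}

```text
clock: 18.23
position: [0.4639, -0.006, 0.0913]
orientation: [0.09, 0.996, 0.0, -0.0]
contact_force: [3.0, -0.3, -2.3]
grip_width: 0.0209
grip_force: 58.9
```

Emit:
{"op": "step_arm", "data": {"steps": [[[1, 0, 0, 0], [2, 0, 0, 0]]]}}

```text
clock: 18.48
position: [0.4619, -0.0057, 0.0913]
orientation: [0.09, 0.996, -0.0, -0.0]
contact_force: [2.9, -0.5, -1.8]
grip_width: 0.0209
grip_force: 58.9
```

Emit:
{"op": "step_arm", "data": {"steps": [[[1, 0, 0, 0], [2, 0, 0, 0]]]}}

```text
clock: 18.73
position: [0.4599, -0.0053, 0.0913]
orientation: [0.09, 0.996, -0.0, -0.0]
contact_force: [3.4, -0.9, -2.6]
grip_width: 0.0212
grip_force: 58.9
```

Emit:
{"op": "step_arm", "data": {"steps": [[[1, 0, 0, 0], [2, 0, 0, 0]]]}}

```text
clock: 18.98
position: [0.4579, -0.0049, 0.0913]
orientation: [0.09, 0.996, -0.0, -0.0]
contact_force: [2.9, -0.8, -2.4]
grip_width: 0.021
grip_force: 58.9
```

Emit:
{"op": "step_arm", "data": {"steps": [[[1, 0, 0, 0], [2, 0, 0, 0]]]}}

```text
clock: 19.23
position: [0.4559, -0.0046, 0.0912]
orientation: [0.09, 0.996, -0.0, -0.0]
contact_force: [2.2, -0.1, -2.4]
grip_width: 0.021
grip_force: 58.9
```

Emit:
{"op": "step_arm", "data": {"steps": [[[0.5, 0, 0, 0], [1, 0, 0, 0]]]}}

```text
clock: 19.48
position: [0.455, -0.0044, 0.0913]
orientation: [0.09, 0.996, 0.0, -0.0]
contact_force: [0.7, -0.1, -1.5]
grip_width: 0.0208
grip_force: 58.9
```

Emit:
{"op": "step_arm", "data": {"steps": [[[0.5, 0, 0, 0], [1, 0, 0, 0]]]}}

```text
clock: 19.73
position: [0.4541, -0.0042, 0.0913]
orientation: [0.09, 0.996, -0.0, -0.0]
contact_force: [1.1, 0.3, -1.4]
grip_width: 0.021
grip_force: 58.9
```

Emit:
{"op": "step_arm", "data": {"steps": [[[0.5, 0, 0, 0], [1, 0, 0, 0]]]}}

```text
clock: 19.98
position: [0.4532, -0.0041, 0.0913]
orientation: [0.09, 0.996, -0.0, 0.0]
contact_force: [3.5, -0.7, -2.3]
grip_width: 0.0207
grip_force: 58.9
```

Emit:
{"op": "step_arm", "data": {"steps": [[[0.3, 0, 0, 0], [0.6, 0, 0, 0]]]}}

```text
clock: 20.23
position: [0.4527, -0.004, 0.0914]
orientation: [0.09, 0.996, -0.0, 0.0]
contact_force: [3.3, -0.3, -2.2]
grip_width: 0.0212
grip_force: 58.9
```

Emit:
{"op": "step_arm", "data": {"steps": [[[0.4, 0, 0, 0], [0.8, 0, 0, 0]]]}}

```text
clock: 20.48
position: [0.4518, -0.0038, 0.0913]
orientation: [0.09, 0.996, -0.0, 0.0]
contact_force: [4.1, -0.7, -2.9]
grip_width: 0.0214
grip_force: 58.9
```

Emit:
{"op": "step_arm", "data": {"steps": [[[0.4, 0, 0, 0], [0.8, 0, 0, 0]]]}}

```text
clock: 20.72
position: [0.4512, -0.0037, 0.0914]
orientation: [0.09, 0.996, -0.0, 0.0]
contact_force: [7.1, -1.3, -4.4]
grip_width: 0.0214
grip_force: 58.8
```

Emit:
{"op": "step_arm", "data": {"steps": [[[0.2, 0, 0, 0], [0.2, 0, 0, 0], [0.2, 0, 0, 0]]]}}

```text
clock: 21.1
position: [0.4512, -0.0037, 0.0915]
orientation: [0.09, 0.996, -0.0, 0.001]
contact_force: [8.7, -1.6, -3.6]
grip_width: 0.0207
grip_force: 58.8
```

That is firm against the stop at about 8.8 N, after the click about 4 mm earlier. I'll ease off to the hole's middle and lift out.

Emit:
{"op": "step_arm", "data": {"steps": [[[-1, 0, 0, 0], [-2.5, 0, 0, 0], [-4, 0, 0, 0], [-5.5, 0, 0, 0], [-6, 0, 0, 0], [-6, 0, 0, 0]]]}}

```text
clock: 21.85
position: [0.4566, -0.0047, 0.0913]
orientation: [0.09, 0.996, -0.0, -0.0]
contact_force: [-0.6, -1.0, -1.1]
grip_width: 0.0211
grip_force: 59.0
```

Run:
```python
from h import *
s=sensors.get_state();print(s["contact_force"],s["position"])
f=grab_frame("top"); marks(f,["tray","tray_hole","hook_tip"]); u,v=proj(f,[.566,-.025,.101]).astype(int); print(u,v)
a=cv2.resize(f["pixels"][v-30:v+30,u-40:u+40],(400,300),interpolation=cv2.INTER_CUBIC)
f=grab_frame("side"); marks(f,["tray_hole"]); b=f["pixels"][120:270,200:400]; cv2.imwrite("pics/c5.png",np.hstack([a,cv2.resize(b,(400,300),interpolation=cv2.INTER_CUBIC)]))
```

```text
[-0.60306906 -1.00018021 -1.1042183 ] [ 0.45663661 -0.00469212  0.09126679]
tray [([0.5946, -0.0286, 0.0782], 0.62)]
tray_hole [([0.5705, -0.022, 0.1034], 0.69), ([0.5916, 0.4997, -0.0013], 0.35)]
hook_tip [([0.5729, -0.0284, 0.0895], 0.5)]
276 236
tray_hole [([0.574, -0.0269, 0.1022], 0.68), ([0.6581, 0.0297, 0.0793], 0.34)]
```

View pics/c5.png

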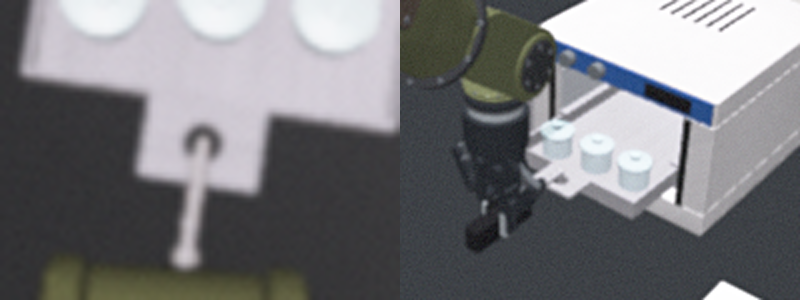

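The left crop shows the leg central in the hole at (202,142). The right crop shows the tray well out with all three jars standing. Lifting now.

Emit:
{"op": "step_arm", "data": {"steps": [[[0, 0, -3, 0], [0, 0, -7, 0], [0, 0, -12, 0], [0, 0, -18, 0], [0, 0, -25, 0], [0, 0, -40, 0], [0, 0, -60, 0], [0, 0, -75, 0], [0, 0, -80, 0], [0, 0, -80, 0]]]}}

```text
clock: 23.4
position: [0.4566, -0.0047, 0.1713]
orientation: [0.09, 0.996, 0.0, 0.0]
contact_force: [-0.6, 0.5, -2.3]
grip_width: 0.0209
grip_force: 59.0
```

Run:
```python
from h import *
s=sensors.get_state(); Rm=R.from_quat(s["orientation"])
for c in("top","side"):
    f=grab_frame(c); marks(f,["tray_hole","hook_tip"])
f=grab_frame("wrist")
for n in("hook","hook_grip"):
    for r in mark_of(n,f)[:1]: print(n,"tool",Rm.inv().apply(w(f,r["location"])-s["position"]).round(4))
print(s["position"],tool([.4357,-.2896,.1713]))
```

```text
tray_hole [([0.5738, -0.0214, 0.1029], 0.69)]
hook_tip [([0.5759, -0.0264, 0.169], 0.57), ([0.4779, -0.2866, 0.0013], 0.36)]
tray_hole [([0.5722, -0.0285, 0.097], 0.89)]
hook_tip [([0.5719, -0.0241, 0.1698], 0.87)]
hook tool [ 0.0006 -0.0017  0.01  ]
hook_grip tool [-0.0013 -0.0018 -0.0175]
[ 0.4566372  -0.00468653  0.17131011] [-3.05581103e+01 -2.84017780e+02 -1.79451633e-01]
```

Emit:
{"op": "step_arm", "data": {"steps": [[[-2, -20, 0, 0], [-6, -60, 0, 1], [-11, -105, 0, 2], [-16, -150, 0, 2], [-21, -195, 0, 2], [-25, -235, 0, 2], [-28, -262, 0, 2], [-31, -278, 0, 2], [-31, -284, 0, 2], [-31, -284, 0, 2]]]}}

```text
clock: 25.1
position: [0.4362, -0.2892, 0.1712]
orientation: [0.107, 0.994, 0.0, -0.0]
contact_force: [-0.1, 0.1, -1.5]
grip_width: 0.021
grip_force: 59.0
```

Emit:
{"op": "step_arm", "data": {"steps": [[[0, 0, 25, 0], [0, 0, 65, 0], [0, 0, 105, 0], [0, 0, 130, 0], [0, 0, 143, 0], [0, 0, 149, 0], [0, 0, 153, 0], [0, 0, 153, 0]]]}}

```text
clock: 26.1
position: [0.4364, -0.2897, 0.0187]
orientation: [0.107, 0.994, -0.0, 0.0]
contact_force: [0.2, 0.1, -1.2]
grip_width: 0.0212
grip_force: 59.0
```

Emit:
{"op": "step_arm", "data": {"steps": [[[0, 0, 1.5, 0], [0, 0, 3, 0], [0, 0, 4, 0], [0, 0, 4, 0]]]}}

```text
clock: 26.6
position: [0.4362, -0.2896, 0.0142]
orientation: [0.107, 0.994, 0.0, -0.0]
contact_force: [-0.7, 0.2, -0.4]
grip_width: 0.0211
grip_force: 59.0
```

Emit:
{"op": "step_arm", "data": {"steps": [[[0, 0, 0.5, 0], [0, 0, 1, 0], [0, 0, 1, 0]]]}}

```text
clock: 26.98
position: [0.4362, -0.2897, 0.0135]
orientation: [0.107, 0.994, -0.0, 0.0]
contact_force: [-0.7, 1.7, 4.2]
grip_width: 0.0211
grip_force: 59.8
```

Standing on the tile. Release, then lift straight up.

Emit:
{"op": "step_arm", "data": {"steps": [[[0, 0, 0, 0], [0, 0, 0, 0], [0, 0, 0, 0], [0, 0, 0, 0], [0, 0, 0, 0]]], "grip": 0.75}}

```text
clock: 27.6
position: [0.4362, -0.2897, 0.0133]
orientation: [0.107, 0.994, -0.0, 0.0]
contact_force: [-0.9, -0.5, -0.2]
grip_width: 0.064
grip_force: 0.0
```

Emit:
{"op": "step_arm", "data": {"steps": [[[0, 0, -8, 0], [0, 0, -30, 0], [0, 0, -70, 0], [0, 0, -120, 0], [0, 0, -170, 0], [0, 0, -190, 0], [0, 0, -190, 0], [0, 0, -190, 0]]]}}

```text
clock: 28.6
position: [0.4358, -0.2894, 0.2022]
orientation: [0.107, 0.994, 0.0, -0.001]
contact_force: [0.3, -0.2, 0.1]
grip_width: 0.0638
grip_force: 0.0
```

Run:
```python
from h import *
s=sensors.get_state();print(s["contact_force"],s["position"],s["clock"])
f=grab_frame("side"); marks(f,["hook","hook_tip","tray_hole","tray"]); 
t=grab_frame("top"); marks(t,["hook","tray_hole","tray","beaker","wash"])
cv2.imwrite("pics/end.png",f["pixels"])
```

```text
[ 0.26143672 -0.16099227  0.10921944] [ 0.43578823 -0.28936011  0.20221444] 28.6
hook [([0.5931, -0.0298, 0.0758], 0.51)]
hook_tip [([0.6522, 0.0271, 0.0783], 0.74), ([0.5499, -0.3131, 0.0102], 0.58)]
tray_hole [([0.5743, -0.027, 0.1001], 0.59)]
tray [([0.5915, -0.03, 0.0772], 0.58), ([0.6481, -0.0405, 0.0823], 0.26)]
hook [([0.437, -0.2878, 0.0117], 0.57)]
tray_hole []
tray [([0.5917, -0.0293, 0.0749], 0.76)]
beaker [([0.6497, -0.3946, -0.0008], 0.82)]
wash [([0.4992, -0.4989, -0.002], 0.85), ([0.4364, -0.2864, 0.0043], 0.18)]
```

View pics/end.png

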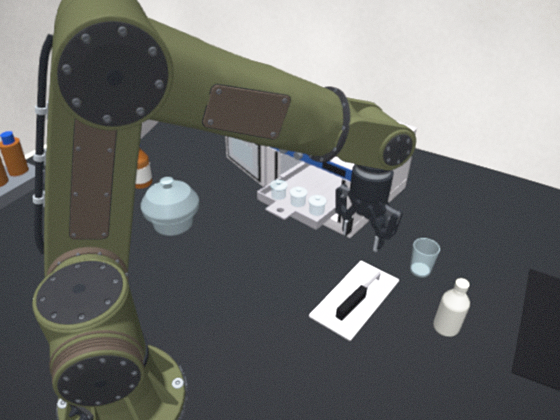

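The hook stands on the tile at (355,295), the tray is out with its jars upright near (300,195), and the gripper is clear.

```bash
python3 -c "
from h import *
print(arm.close_job())"
```

```text
the job is handed in; nothing more can be done
None
```

The job is handed in: the tray was drawn out about 90 mm to its stop and held at about 9 N. The catch was felt only as a drop in drag about 4 mm before the stop. The tray stayed out when unhooked, the hook stands back on its tile, and all three bottles are upright.

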